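# Push a row of potted transformers up to the tester's stop

### The job

Three black potted transformers of equal size stand one behind another in a row on the green bench mat, in front of the steel stop plate of the small grey pin tester. Push the row from its far end as one block until the front transformer rests against the stop plate and all three stand closed up, straight and square behind it, facing the middle of the plate. Keep them on the mat the whole time: do not lift or tip any, and do not let the row come apart; then draw the gripper clear.

Things in the scene. Friction and masses are not known exactly. Their poses are not given: they have to be found in the camera images.
- lead: Black potted transformer, a box with short pins on top: 34 mm along the row, 40 mm across, 30 mm high plus 5 mm pins, about 90 g. Origin: centre of its underside; x along the row to the stop, y across, z up. The front one of the three alike, nearest the stop: its front face starts 60 to 120 mm from the stop plate.
- mid: Black potted transformer, a box with short pins on top: 34 mm along the row, 40 mm across, 30 mm high plus 5 mm pins, about 90 g. Origin: centre of its underside; x along the row to the stop, y across, z up. The middle one of the three alike; neighbours start 1 to 4 mm apart, in line within a few mm and 4 degrees.
- tail: Black potted transformer, a box with short pins on top: 34 mm along the row, 40 mm across, 30 mm high plus 5 mm pins, about 90 g. Origin: centre of its underside; x along the row to the stop, y across, z up. The last one of three alike. The mat is free 100 mm behind it and 45 mm either side of the row up to the stop; things beside are at most 45 mm tall.
- stop: Fixed upright steel stop plate, 84 mm wide, 45 mm high, on the front of a grey pin tester (110 x 120 mm, 75 mm high). Origin: foot of the plate's front face, at its middle, at mat height (z = 0). x points level into the tester, square to the plate (the push direction), y along the plate, z up; the row stands on its -x side, within about 12 mm of its middle line.
Not all that is in view belongs to the job. Leave any turquoise look-alike of the tail alone. What is shaped like the lead but orange is not meant.

How it is judged:
At the end, for the whole second after the job is handed in: All three rest upright on the mat: front, middle and last no more than 12, 15 and 18 mm short of their closed-up places (front face 0, 34 and 68 mm from the plate), each within 18 mm of the plate's middle line and turned less than 0.20 rad (11 degrees) from square (x of lead in the frame of stop between -0.029 and 0 m and y of lead in the frame of stop between -0.018 and 0.018 m and angle between the x axis of each of lead, mid, tail and the x axis of stop, either way round below 0.2 rad and angle between each of lead, mid, tail's own z axis and vertical below 0.12 rad and height (world z) of each of lead, mid, tail below 0.01 m and linear speed of each of lead, mid, tail below 0.02 m/s and x of mid in the frame of stop between -0.066 and 0 m and y of mid in the frame of stop between -0.018 and 0.018 m and x of tail in the frame of stop between -0.103 and 0 m and y of tail in the frame of stop between -0.018 and 0.018 m); the robot touches nothing.
It fails at once if a transformer is lifted off the mat (more than 15 mm) (height (world z) of any of lead, mid, tail above 0.015 m).
It fails at once if a transformer is tipped by more than 0.35 rad (angle between any of lead, mid, tail's own z axis and vertical above 0.35 rad).
It fails at once if the row comes apart: two neighbours' centres more than 54 mm from each other (34 mm when they touch) (horizontal distance between lead and mid above 0.054 m or horizontal distance between mid and tail above 0.054 m).
It also fails if it takes over 32 s, if anything falls off the work surface, if the arm or the gripper's body presses on something with over 40 N, if the wrist force passes 120 N, or if a joint passes its speed limit or range.

### The arm

A 6-joint arm with a two-finger parallel gripper is mounted at the origin on the work surface. World frame = base frame: x ahead of the robot, y to its left, z up, the work surface at z = 0. Lengths are in m, angles in rad, forces in N, time in s.
With the tool pointing down it reaches from about 0.275 to 0.725 m from the base axis. Payload 5.6 kg.
Tool frame: the origin (TCP) lies at the very end of the fingers, on their centre line; the grasp point (between the pads) lies 19 mm behind it (r.grip_point_offset is the distance from the TCP to the grasp point, in m); z points along the fingers, y is the line along which they close (so a half turn about z gives the same grasp; the last joint's range is limited). The gripper opens to 85 mm and grips with 20 to 120 N. Pads are 22 mm wide; open, the fingers measure 114 mm over their backs; the gripper's body (76 mm by 85 mm) begins 54 mm behind the grasp point. The pads swing forward as they close: fully open they stand 13 mm farther back than shut.
Start: joints at [1.521, 0.255, 0.108, 0, -1.424, -0.285], TCP at [0.181, 0.519, 0.199] pointing down, gripper open.
Joint ranges: [-2.95, 2.95], [-1.21, 1.97], [-1.09, 1.5], [-2.87, 1.71], [-2.94, -0.07], [-3.05, 3.05]. Speed limits (rad/s): [2.57, 2.57, 3.14, 3.14, 3.14, 3.14].

### API

Orientations are given as a 3x3 rotation matrix whose columns are the frame's x, y, z axes.
In Python, from workcell import r gives the robot as it stands. The module is installed in compiled form; this text tells all that it offers.
- The arm moves only by the tool play_rows, never from a script. Its argument "rows" is a list of rows, each an object with "slide": the shift along the tool's x, y, z in cm, a list of three; "roll": the turn about the tool's z in degrees. A call has 1 to 20 rows; each row is the pose to reach, as a shift and turn from the pose commanded when the call began, along the tool's axes at that moment; what a row does not reach only later rows make up. A row lasts 1/8 s, in which the tool goes at most 62.5 mm and 10.7 degrees, less where a joint would pass 70% of its speed; a pose out of reach is approached as far as the arm can. A call with a gripper value outside its range is refused whole. "grip" is the finger opening in cm, from 0 to 8.54, set as the call begins (left out, the last holds). The fingers move at their own pace and stop on an object; "grip_force" is the grip in N (left out, the last holds). Time passes only in rows, so rows that repeat a pose let the fingers close. It gives the time, the measured TCP pose, the force, the opening and the grip force at its end, in the units of the state.
- r.state(): the state, without advancing time (a new reading comes with each control period).
- r.grab_frame(name): name is "scene" or "top" or "wrist"; returns a dict with "pixels" (480x640x3 uint8, blue, green, red), "fx", "fy", "cx", "cy" (pixels), "R" (3x3) and "t" (3): a world point X has camera coordinates R X + t. Camera axes: x right, y down, z forward; pixel columns grow to the right and rows downward; lengths in m; the calibration is good to about 2 mm. The wrist camera is an equidistant fisheye: a pixel r from the principal point sees the ray r / f radians off the axis. A picture is of the moment at which its call begins. There is no depth.
- r.hand_in(): hands the job in; it is judged then, once.
Trained networks look in a picture, given as the dict that the camera call returned (one of the last four; its "shot" number tells which), for a name from the list of things; names that differ only in an ending like _2 or _b are one class to them, and where a whole thing is asked for, a point or a joint stands for the part that bears it (a point fixed in the world has none). Each returns a list of dicts, best first, with "conf" (0 to 1); they miss things now and then, are a little off and sometimes report something else, mostly with a low value. They report only what shows in the picture. A call takes as long as a camera call. They do not tell look-alikes from the thing itself.
- r.outline_of(target, picture): "pixels" (480x640 bool, what is visible of it) and "box" ([left, top, width, height] in pixels, round what is visible of it).
The state is a dict: "clock": time; "joint_pos": joint angles; "joint_velocities": joint speeds; "joint_torque": joint torques, N m; "tcp_pos": TCP position; "eef_rot": TCP orientation; "wrist_force": force on the tool from outside, world axes, zero at the start; "torque": the same for the moment, N m; "gripper_width": finger opening in m; "grasp_force": force on a finger pad.
Only numpy, scipy, OpenCV 4.12 (cv2) and the standard library are available. Lean on these libraries where they do the work, as an engineer would, in place of code of your own. Each camera call takes 0.05 s, during which the arm holds its last target. There are 200 camera calls.

## Working session

There is one attempt and no reset: what is moved stays moved. The work goes in short steps, Python scripts to look and compute and a tool call to move; the robot and the scene stay as the last step left them, time stands still between calls to the robot, and variables do not carry over. Pictures are saved under pics/ and viewed, at most 10 in all, crops included, and the job is handed in when it is done.

Besides the shell and the picture viewer there is one more tool, called as name(argument=value, ...), one argument or row to a line, values as JSON. play_rows: Moves the arm, as the interface text tells. Its arguments: {"type":"object","properties":{"rows":{"type":"array"},"grip":{"type":"number"},"grip_force":{"type":"number"}},"required":["rows"]}

```bash
mkdir -p pics; python3 - <<'E'
from workcell import r
import cv2,numpy as np
s=r.state();print(s['clock'],s['tcp_pos'],s['eef_rot'])
for n in("top","scene"):
    f=r.grab_frame(n);cv2.imwrite(f"pics/{n}0.png",f['pixels'])
    print(n,f['fx'],f['cx'],f['cy'],np.round(f['R'],3).tolist(),np.round(f['t'],3))
    for t in("lead","tail","stop"):
        for d in r.outline_of(t,f): print(t,round(d['conf'],2),d['box'])
E
```

```text
0.0 [0.18047304 0.5189405  0.19848405] [[ 9.44445493e-01 -3.28667569e-01 -5.83416162e-04]
 [-3.28668082e-01 -9.44443683e-01 -1.84962337e-03]
 [ 5.69075079e-05  1.93861873e-03 -9.99998119e-01]]
top 583.1058163735361 318.94810833992767 241.43709683612622 [[0.028, -0.999, -0.024], [-0.991, -0.025, -0.135], [0.134, 0.028, -0.991]] [0.051 0.532 0.779]
lead 0.66 [293.5, 211.0, 25.9, 30.0]
lead 0.56 [275.1, 321.9, 39.1, 39.6]
lead 0.46 [318.2, 217.7, 31.0, 34.0]
tail 0.88 [340.6, 220.5, 32.0, 32.6]
tail 0.79 [373.4, 314.6, 34.2, 28.3]
stop 0.88 [144.2, 158.3, 107.0, 105.2]
scene 539.0094579375312 316.7998422094742 244.47986943144394 [[-0.636, 0.772, 0.01], [0.443, 0.376, -0.814], [-0.632, -0.513, -0.581]] [ 0.312 -0.223  1.07 ]
lead 0.82 [321.4, 255.6, 37.5, 46.5]
lead 0.68 [396.8, 210.2, 35.3, 34.6]
tail 0.87 [280.3, 231.8, 36.5, 36.9]
tail 0.85 [311.8, 186.1, 36.4, 32.9]
stop 0.68 [374.3, 260.2, 151.2, 153.7]
```

```bash
python3 - <<'E'
import cv2
a=cv2.imread("pics/top0.png")[130:380,120:440]
cv2.imwrite("pics/top0c.png",cv2.resize(a,None,fx=2.4,fy=2.4,interpolation=cv2.INTER_CUBIC))
E
```

```text
(no output)
```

View pics/top0.png

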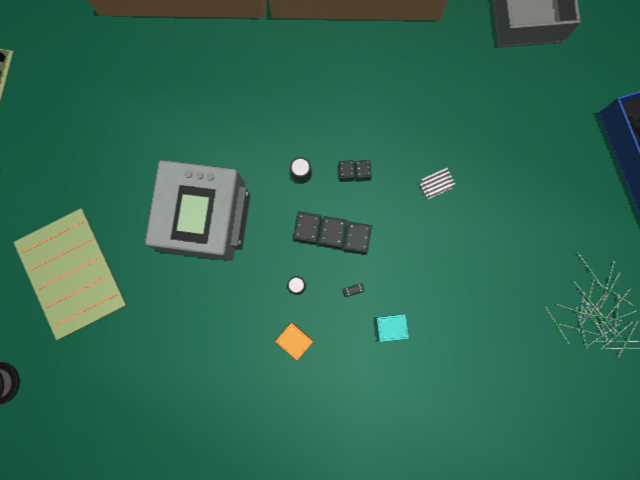

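View pics/top0c.png

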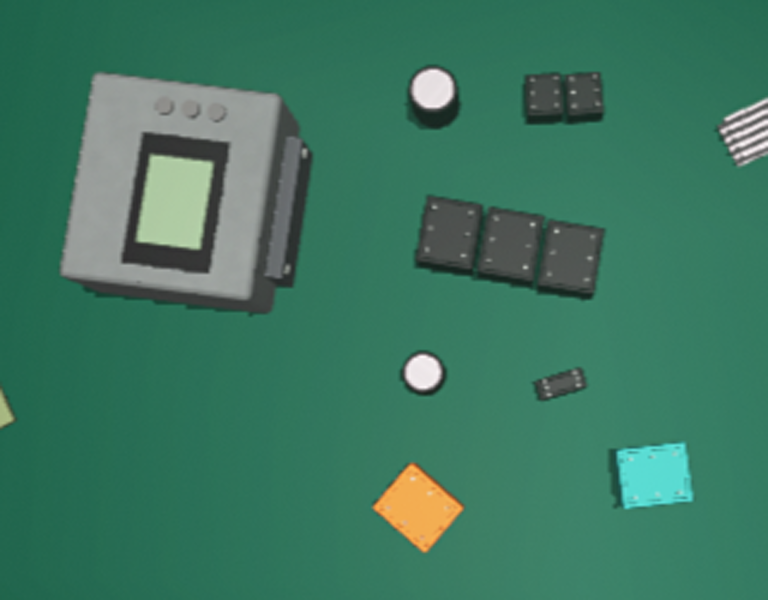

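The black row is at (307,228), (333,233) and (358,238), left to right, with the tester's plate on its left at about x=245. Other candidates are the orange box (294,341), the turquoise box (392,328) and a small black pair (355,170). Only the row of three full-size black boxes facing the plate fits. The crop confirms it: lead is the left one, tail the right one.

```bash
cat >h.py <<'E'
import numpy as np,cv2
from workcell import r
def ray(f,uv,z):
    R=np.array(f['R']);t=np.array(f['t']);c=-R.T@t
    uv=np.atleast_2d(uv);d=np.c_[(uv[:,0]-f['cx'])/f['fx'],(uv[:,1]-f['cy'])/f['fy'],np.ones(len(uv))]@R
    return (c+d*((z-c[2])/d[:,2])[:,None])[:,:2]
def proj(f,X):
    p=np.atleast_2d(X)@np.array(f['R']).T+np.array(f['t'])
    return np.c_[f['fx']*p[:,0]/p[:,2]+f['cx'],f['fy']*p[:,1]/p[:,2]+f['cy']]
E
python3 - <<'E'
from h import *
f=r.grab_frame("top")
im=f['pixels'];c=im[150:270,220:390]
g=im.astype(int)
blk=((g.max(2)<85)&(g.max(2)-g.min(2)<22)).astype(np.uint8)
roi=np.zeros_like(blk);roi[205:260,288:380]=1
n,l,st,ce=cv2.connectedComponentsWithStats(blk*roi)
print(st[1:].tolist())
for i in range(1,n):
    if st[i,4]<100: continue
    pts=np.argwhere(l==i)[:,::-1].astype(float)
    w=ray(f,pts,.03).astype(np.float32)*1000
    print(cv2.minAreaRect(w))
# tester top corners (crop/2.4+offset) at z=.075 ; plate strips
cor=np.array([[94,73],[281,96],[249,299],[62,274]])/2.4+[120,130]
print('tester top z.075',ray(f,cor,.075).round(4).tolist())
q=np.array([[300,140],[284,280]])/2.4+[120,130]
for z in (.045,0): print('boundary light/dark',z,ray(f,q,z).round(4).tolist())
q=np.array([[311,148],[293,287]])/2.4+[120,130]
print('dark edge z0',ray(f,q,0).round(4).tolist())
a=cv2.resize(im[150:270,215:305],None,fx=5,fy=5,interpolation=cv2.INTER_CUBIC)
s=cv2.resize(cv2.imread('pics/scene0.png')[180:330,250:430],None,fx=2.22,fy=4*.75*.74,interpolation=cv2.INTER_CUBIC)
h=np.zeros((600,860,3),np.uint8);h[:600,:450]=a;h[:s.shape[0],455:455+s.shape[1]]=s
cv2.imwrite('pics/c2.png',cv2.resize(h,(796,555)))
E
```

```text
[[293, 212, 28, 32, 657], [319, 217, 27, 32, 576], [344, 222, 27, 32, 305], [360, 228, 1, 1, 1], [362, 228, 1, 1, 1], [364, 229, 2, 2, 3], [354, 230, 2, 1, 2], [358, 231, 3, 4, 5], [352, 235, 3, 5, 6]]
((550.7578735351562, 83.13949584960938), (34.15705108642578, 42.38884353637695), 82.03189849853516)
((545.0567626953125, 47.20734405517578), (33.66033935546875, 41.9956169128418), 81.40483856201172)
((538.381591796875, 11.879803657531738), (32.98562240600586, 42.06455993652344), 82.10885620117188)
tester top z.075 [[0.6318, 0.2858], [0.6207, 0.1783], [0.5047, 0.1906], [0.516, 0.2963]]
boundary light/dark 0.045 [[0.6023, 0.1711], [0.5195, 0.1767]]
boundary light/dark 0 [[0.6125, 0.1784], [0.525, 0.1842]]
dark edge z0 [[0.6076, 0.1713], [0.5208, 0.1785]]
```

View pics/c2.png

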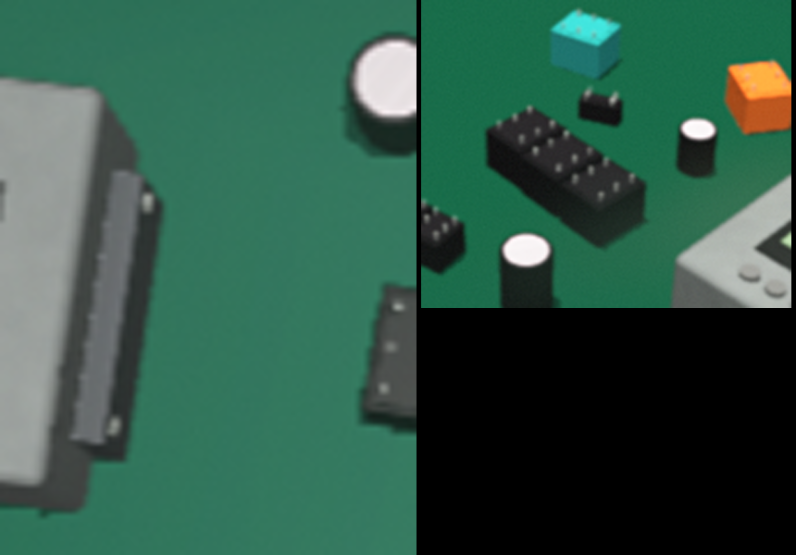

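The right-hand view shows the row closed up nearly square. The dark strip at top-view (249,190)–(242,248) is the plate's front face, foot at its right edge. In the stop frame the lead is at x≈-92 mm, y≈+1 mm and the tail at x≈-164 mm, y≈+6 mm. The push direction is about 84° in the world frame. I'll move behind the tail with the fingers nearly shut, making a flat pusher about 37 mm wide.

play_rows(
  rows=[
    {"slide": [5, 4, 0], "roll": 8},
    {"slide": [10, 8, 0], "roll": 16},
    {"slide": [15, 12, 0], "roll": 24},
    {"slide": [20, 16, 0], "roll": 32},
    {"slide": [25, 20, 0], "roll": 40},
    {"slide": [30, 24, 0], "roll": 48},
    {"slide": [35, 28, 0], "roll": 56},
    {"slide": [40, 32, 0], "roll": 64},
    {"slide": [45, 36, 0], "roll": 72},
    {"slide": [50, 40, 0], "roll": 76.8},
    {"slide": [51.7, 41.2, 0], "roll": 76.8},
    {"slide": [51.7, 41.2, 0], "roll": 76.8},
    {"slide": [51.7, 41.2, 0], "roll": 76.8},
    {"slide": [51.7, 41.2, 0], "roll": 76.8},
    {"slide": [51.7, 41.2, 0], "roll": 76.8},
  ],
  grip=0.8,
)

```text
clock: 2.33
tcp_pos: [0.5334, -0.0387, 0.1997]
eef_rot: [[-0.103, -0.995, 0.001], [-0.995, 0.103, 0.0], [-0.0, -0.001, -1.0]]
wrist_force: [0.2, 1.3, -0.4]
gripper_width: 0.0081
grasp_force: 0.0
```

play_rows(
  rows=[
    {"slide": [0, 0, 5]},
    {"slide": [0, 0, 10]},
    {"slide": [0, 0, 14]},
    {"slide": [0, 0, 17]},
    {"slide": [0, 0, 18.7]},
    {"slide": [0, 0, 18.7]},
    {"slide": [0, 0, 18.7]},
    {"slide": [0, 0, 18.7]},
  ],
)

```text
invalid input
```

```bash
python3 - <<'E'
from h import *
f=r.grab_frame("top");s=r.state();print(s['tcp_pos'],s['wrist_force'],proj(f,s['tcp_pos']))
cv2.imwrite('pics/d.png',cv2.resize(f['pixels'][140:290,220:420],None,fx=3.5,fy=3.5,interpolation=cv2.INTER_CUBIC))
E
```

```text
[ 0.53345658 -0.03884788  0.19972318] [0.10281788 0.31092339 0.11599219] [[408.55361122 221.69849319]]
```

View pics/d.png

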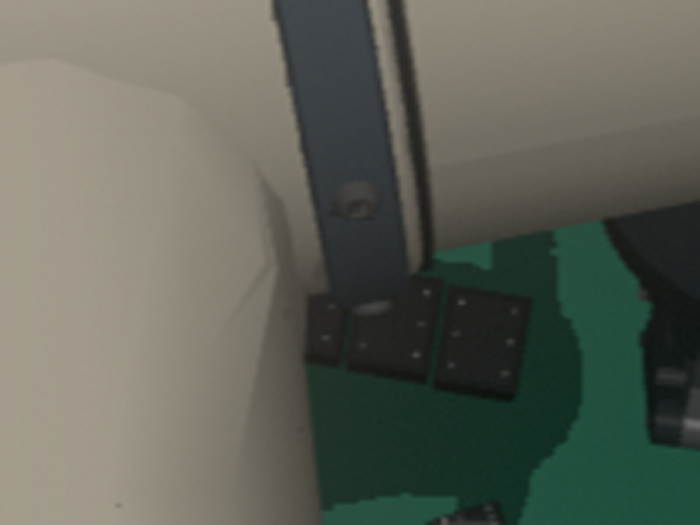

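The move was refused because every row needs a roll value. The picture shows the row intact, with the tail at crop (480,345) and the gripper well behind it at right.

play_rows(
  rows=[
    {"slide": [0, 0, 5], "roll": 0},
    {"slide": [0, 0, 10], "roll": 0},
    {"slide": [0, 0, 14], "roll": 0},
    {"slide": [0, 0, 17], "roll": 0},
    {"slide": [0, 0, 18.7], "roll": 0},
    {"slide": [0, 0, 18.7], "roll": 0},
    {"slide": [0, 0, 18.7], "roll": 0},
    {"slide": [0, 0, 18.7], "roll": 0},
  ],
)

```text
clock: 3.38
tcp_pos: [0.5345, -0.0393, 0.0135]
eef_rot: [[-0.104, -0.995, 0.002], [-0.995, 0.104, 0.0], [-0.001, -0.002, -1.0]]
wrist_force: [0.2, 0.9, -0.1]
gripper_width: 0.0083
grasp_force: 0.0
```

```bash
python3 - <<'E'
from h import *
s=r.state();print(s['tcp_pos'],s['wrist_force'])
for n in("scene","wrist"):
    f=r.grab_frame(n);
    print(n,[ (d['box'],round(d['conf'],2)) for d in r.outline_of('tail',f)])
    if n=="scene":print(proj(f,s['tcp_pos']))
    cv2.imwrite(f'pics/e_{n}.png',f['pixels'])
a=cv2.resize(cv2.imread('pics/e_scene.png')[150:350,210:430],None,fx=1.8,fy=1.8);b=cv2.resize(cv2.imread('pics/e_wrist.png'),(400,300))
h=np.zeros((360,800,3),np.uint8);h[:,:396]=a;h[:300,400:]=b;cv2.imwrite('pics/e.png',h)
E
```

```text
[ 0.53445926 -0.03932252  0.01354559] [ 0.21448306  0.87995216 -0.09024359]
scene [([313.3, 187.3, 35.3, 30.7], 0.86), ([276.2, 234.2, 42.7, 33.8], 0.79)]
[[274.8981813  236.24160412]]
wrist [([305.4, 328.8, 32.7, 76.8], 0.97), ([498.6, 213.7, 72.9, 94.7], 0.77)]
```

View pics/e.png

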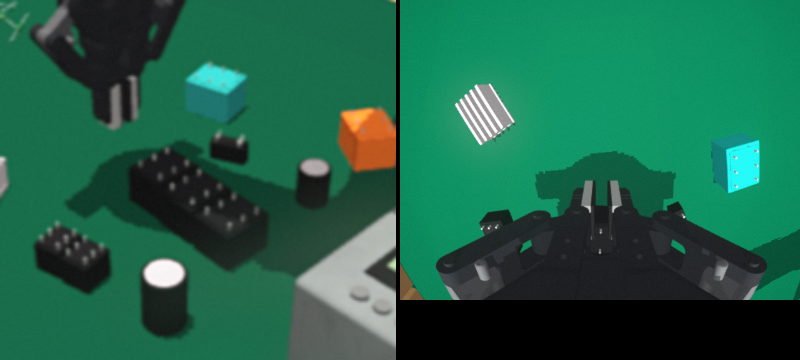

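The fingers stand centred behind the tail's rear face, clear of everything. I'll push 90 mm along -x first and then check.

play_rows(
  rows=[
    {"slide": [-0.5, 0, 0], "roll": 0},
    {"slide": [-1, 0, 0], "roll": 0},
    {"slide": [-1.5, 0, 0], "roll": 0},
    {"slide": [-2, 0, 0], "roll": 0},
    {"slide": [-2.4, 0, 0], "roll": 0},
    {"slide": [-2.8, 0, 0], "roll": 0},
    {"slide": [-3.2, 0, 0], "roll": 0},
    {"slide": [-3.7, 0, 0], "roll": 0},
    {"slide": [-4.2, 0, 0], "roll": 0},
    {"slide": [-4.7, 0, 0], "roll": 0},
    {"slide": [-5.2, 0, 0], "roll": 0},
    {"slide": [-5.7, 0, 0], "roll": 0},
    {"slide": [-6.2, 0, 0], "roll": 0},
    {"slide": [-6.7, 0, 0], "roll": 0},
    {"slide": [-7.2, 0, 0], "roll": 0},
    {"slide": [-7.7, 0, 0], "roll": 0},
    {"slide": [-8.2, 0, 0], "roll": 0},
    {"slide": [-8.6, 0, 0], "roll": 0},
    {"slide": [-9, 0, 0], "roll": 0},
    {"slide": [-9, 0, 0], "roll": 0},
  ],
)

```text
clock: 6.08
tcp_pos: [0.543, 0.0502, 0.0124]
eef_rot: [[-0.104, -0.995, 0.0], [-0.995, 0.104, 0.0], [-0.0, -0.0, -1.0]]
wrist_force: [-0.6, 0.4, 0.1]
gripper_width: 0.0081
grasp_force: 0.0
```

```bash
python3 - <<'E'
from h import *
a=cv2.resize(r.grab_frame("scene")['pixels'][180:380,260:460],None,fx=1.9,fy=1.9);b=cv2.resize(r.grab_frame("top")['pixels'][140:280,210:350],(380,380))
cv2.imwrite('pics/g.png',np.hstack([a,b]))
E
```

```text
(no output)
```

View pics/g.png

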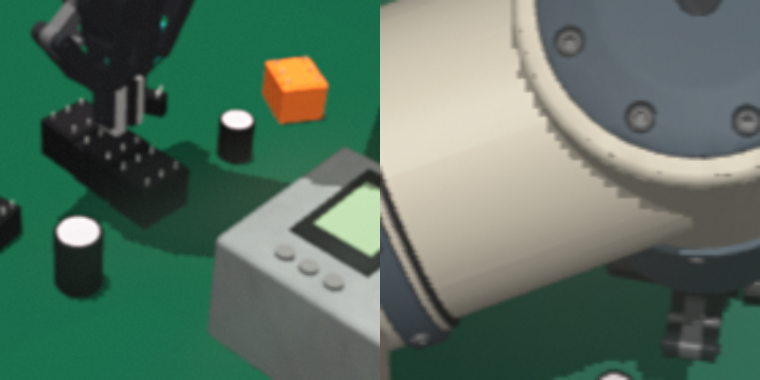

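The row seems not to have moved: its left corner is still at scene about (282,240), and the fingers are seen over it at scene (322,250). There was no push force either. I'll check where the fingertips really are.

```bash
python3 - <<'E'
from h import *
s=r.state();T=np.array(s['tcp_pos']);print(T,s['joint_pos'],s['wrist_force'],s['gripper_width'])
f=r.grab_frame("scene");t=r.grab_frame("top");w=r.grab_frame("wrist")
for z in(0,.02,.04,.06):print(z,proj(f,T+[0,0,z]),proj(t,T+[0,0,z]))
for n in("lead","tail"):
  for d in r.outline_of(n,f):print(n,d['conf'],d['box'])
X=[[.538,.012,.03],[.545,.047,.03],[.551,.083,.03]]
print('orig tops in scene',proj(f,np.array(X)))
a=cv2.resize(f['pixels'][180:300,250:400],(480,384),interpolation=cv2.INTER_CUBIC)
b=cv2.resize(w['pixels'],(320,240));h=np.zeros((384,800,3),np.uint8);h[:,:480]=a;h[:240,480:]=b
cv2.imwrite('pics/k.png',h)
E
```

```text
[0.54295584 0.04994213 0.0123419 ] [ 3.78847889e-01  3.77447506e-01 -2.21346858e-01  3.55650977e-05
 -9.72121010e-01 -4.83186404e-01] [-0.46436383 -1.14653751 -0.23033953] 0.008172262117650129
0 [[321.14139917 265.35441818]] [[330.21852907 235.56909302]]
0.02 [[321.3753551  252.86017554]] [[330.14267043 233.51692863]]
0.04 [[321.61741124 239.9333476 ]] [[330.06306064 231.36328614]]
0.06 [[321.86799567 226.55107262]] [[329.9794144  229.10044768]]
lead 0.85 [395.8, 207.1, 36.0, 40.8]
lead 0.61 [318.0, 257.1, 40.4, 43.4]
tail 0.59 [278.7, 232.9, 32.2, 36.3]
orig tops in scene [[301.26580065 241.48438762]
 [318.53406441 254.18523585]
 [338.11162998 267.68524486]]
```

View pics/k.png

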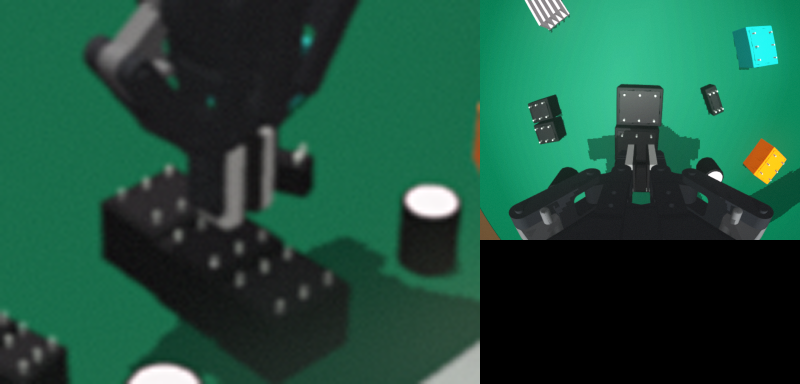

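The fingertips are in fact above the row, at z of about 0.04, although the TCP reads 0.012, so they passed over it without touching. I'll estimate the height offset from the saved picture.

```bash
python3 - <<'E'
from h import *
f=r.grab_frame("scene")
for T,n in(([.5345,-.0393,.0135],'e: seen L(274,220.5) R(285,216.7)'),([.54296,.04994,.01234],'k: seen L(322,251) R(333.5,245)')):
  print(n)
  for dz in(0,.015,.03,.045):
    print(dz,proj(f,np.array(T)+[[.011,.011,dz],[-.011,.011,dz]]).round(1).tolist())
E
```

```text
e: seen L(274,220.5) R(285,216.7)
0 [[275.3, 242.8], [286.1, 235.8]]
0.015 [[274.9, 233.7], [285.9, 226.7]]
0.03 [[274.5, 224.3], [285.6, 217.5]]
0.045 [[274.1, 214.8], [285.4, 208.0]]
k: seen L(322,251) R(333.5,245)
0 [[322.4, 272.9], [333.1, 264.7]]
0.015 [[322.6, 263.5], [333.5, 255.4]]
0.03 [[322.8, 253.8], [333.8, 245.9]]
0.045 [[323.0, 243.9], [334.1, 236.0]]
```

play_rows(
  rows=[
    {"slide": [0, 0, -2], "roll": 0},
    {"slide": [0, 0, -4], "roll": 0},
    {"slide": [1, 0, -5], "roll": 0},
    {"slide": [4, 0, -5], "roll": 0},
    {"slide": [7, 0, -5], "roll": 0},
    {"slide": [9.5, 0, -5], "roll": 0},
    {"slide": [9.5, 0, -5], "roll": 0},
    {"slide": [9.5, 0, -2], "roll": 0},
    {"slide": [9.5, 0, 0], "roll": 0},
    {"slide": [9.5, 0, 0], "roll": 0},
    {"slide": [9.5, 0, 0], "roll": 0},
  ],
)

```text
clock: 7.85
tcp_pos: [0.5337, -0.0443, 0.0132]
eef_rot: [[-0.104, -0.995, 0.001], [-0.995, 0.104, -0.0], [0.0, -0.001, -1.0]]
wrist_force: [-0.2, 0.1, 0.2]
gripper_width: 0.0079
grasp_force: 0.0
```

Tips are about 33 mm above the reported TCP. I'll lower in two steps and watch the force.

play_rows(
  rows=[
    {"slide": [0, 0, 1], "roll": 0},
    {"slide": [0, 0, 1.8], "roll": 0},
    {"slide": [0, 0, 2.4], "roll": 0},
    {"slide": [0, 0, 2.4], "roll": 0},
    {"slide": [0, 0, 2.4], "roll": 0},
  ],
)

```text
clock: 8.48
tcp_pos: [0.5333, -0.0446, -0.0114]
eef_rot: [[-0.104, -0.995, 0.0], [-0.995, 0.104, -0.0], [0.0, -0.0, -1.0]]
wrist_force: [-0.4, 0.4, -0.2]
gripper_width: 0.0082
grasp_force: 0.0
```

```bash
python3 - <<'E'
from h import *
s=r.state();T=np.array(s['tcp_pos']);print(T,s['wrist_force'])
f=r.grab_frame("scene")
for dz in(0,.015,.03,.045):
    print(dz,proj(f,T+[[.011,.011,dz],[-.011,.011,dz]]).round(1).tolist())
cv2.imwrite('pics/m.png',cv2.resize(f['pixels'][170:290,230:390],(800,600),interpolation=cv2.INTER_CUBIC))
E
```

```text
[ 0.53329499 -0.04455024 -0.01144997] [-0.39090727  0.4023531  -0.20840622]
0 [[273.7, 255.6], [284.4, 248.5]]
0.015 [[273.3, 246.9], [284.1, 239.9]]
0.03 [[272.9, 237.9], [283.8, 231.0]]
0.045 [[272.5, 228.7], [283.6, 221.9]]
```

View pics/m.png

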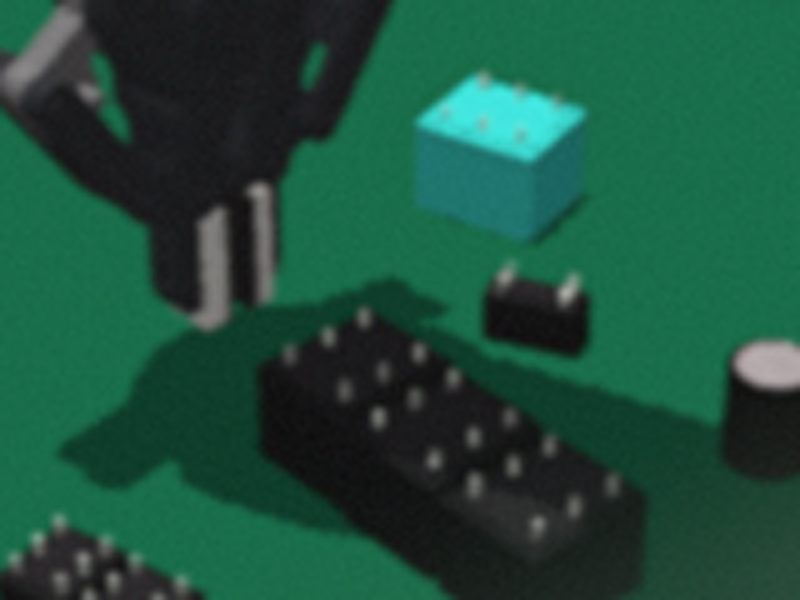

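Left fingertip at scene (272.6,235.6) puts the tips 33 mm above the TCP, so at z≈22 mm now. I'll lower 12 mm more (tips at ≈10 mm), then push.

play_rows(
  rows=[
    {"slide": [0, 0, 0.6], "roll": 0},
    {"slide": [0, 0, 1.2], "roll": 0},
    {"slide": [0, 0, 1.2], "roll": 0},
    {"slide": [-0.7, 0, 1.2], "roll": 0},
    {"slide": [-1.4, 0, 1.2], "roll": 0},
    {"slide": [-2.0, 0, 1.2], "roll": 0},
    {"slide": [-2.5, 0, 1.2], "roll": 0},
    {"slide": [-2.9, 0, 1.2], "roll": 0},
    {"slide": [-3.3, 0, 1.2], "roll": 0},
    {"slide": [-3.7, 0, 1.2], "roll": 0},
    {"slide": [-4.1, 0, 1.2], "roll": 0},
    {"slide": [-4.5, 0, 1.2], "roll": 0},
    {"slide": [-4.5, 0, 1.2], "roll": 0},
  ],
)

```text
clock: 10.15
tcp_pos: [0.5378, 0.0007, -0.0237]
eef_rot: [[-0.104, -0.995, 0.0], [-0.995, 0.104, 0.0], [-0.0, -0.0, -1.0]]
wrist_force: [-0.6, 0.3, -0.4]
gripper_width: 0.0082
grasp_force: 0.0
```

```bash
python3 - <<'E'
from h import *
f=r.grab_frame("scene");s=r.state();print(s['tcp_pos'],s['wrist_force'])
for n in("lead","tail","stop"):
  for d in r.outline_of(n,f):print(n,round(d['conf'],2),d['box'])
cv2.imwrite('pics/n.png',cv2.resize(f['pixels'][180:330,250:450],(800,600),interpolation=cv2.INTER_CUBIC))
E
```

```text
[ 0.53779102  0.00062495 -0.02370138] [-0.79082568 -0.30020318  0.06937705]
lead 0.78 [397.9, 208.2, 34.9, 38.9]
lead 0.76 [327.1, 262.2, 38.4, 43.6]
tail 0.83 [285.8, 238.2, 42.9, 36.1]
tail 0.68 [316.6, 189.8, 30.2, 29.5]
tail 0.27 [328.3, 261.2, 39.2, 46.4]
stop 0.86 [367.7, 258.0, 158.0, 156.2]
```

View pics/n.png

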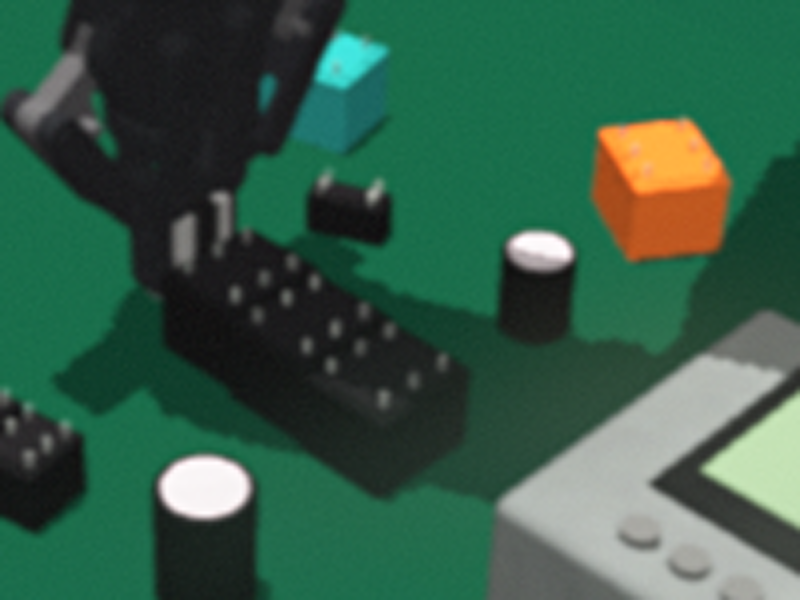

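The fingers now bear on the tail's rear face, and the closed, upright row is moving towards the plate: tail at crop (220,280), lead at (400,430). About 62 mm is left, so I'll push on.

play_rows(
  rows=[
    {"slide": [-0.4, 0, 0], "roll": 0},
    {"slide": [-0.8, 0, 0], "roll": 0},
    {"slide": [-1.2, 0, 0], "roll": 0},
    {"slide": [-1.6, 0, 0], "roll": 0},
    {"slide": [-2.0, 0, 0], "roll": 0},
    {"slide": [-2.4, 0, 0], "roll": 0},
    {"slide": [-2.8, 0, 0], "roll": 0},
    {"slide": [-3.2, 0, 0], "roll": 0},
    {"slide": [-3.6, 0, 0], "roll": 0},
    {"slide": [-4.0, 0, 0], "roll": 0},
    {"slide": [-4.4, 0, 0], "roll": 0},
    {"slide": [-4.8, 0, 0], "roll": 0},
    {"slide": [-5.1, 0, 0], "roll": 0},
    {"slide": [-5.4, 0, 0], "roll": 0},
    {"slide": [-5.6, 0, 0], "roll": 0},
    {"slide": [-5.6, 0, 0], "roll": 0},
  ],
)

```text
clock: 12.35
tcp_pos: [0.5438, 0.0562, -0.0235]
eef_rot: [[-0.104, -0.995, 0.0], [-0.995, 0.104, 0.0], [-0.0, -0.0, -1.0]]
wrist_force: [-0.3, -0.3, -1.0]
gripper_width: 0.0077
grasp_force: 0.0
```

play_rows(
  rows=[
    {"slide": [-0.1, 0, 0], "roll": 0},
    {"slide": [-0.2, 0, 0], "roll": 0},
    {"slide": [-0.3, 0, 0], "roll": 0},
    {"slide": [-0.3, 0, 0], "roll": 0},
  ],
)

```text
clock: 12.85
tcp_pos: [0.544, 0.0589, -0.0235]
eef_rot: [[-0.104, -0.995, 0.0], [-0.995, 0.104, -0.0], [0.0, -0.0, -1.0]]
wrist_force: [-1.3, -1.5, 0.1]
gripper_width: 0.008
grasp_force: 0.7
```

play_rows(
  rows=[
    {"slide": [-0.1, 0, 0], "roll": 0},
    {"slide": [-0.2, 0, 0], "roll": 0},
    {"slide": [-0.3, 0, 0], "roll": 0},
    {"slide": [-0.3, 0, 0], "roll": 0},
  ],
)

```text
clock: 13.35
tcp_pos: [0.5443, 0.0621, -0.0236]
eef_rot: [[-0.104, -0.995, 0.0], [-0.995, 0.104, 0.0], [-0.0, -0.0, -1.0]]
wrist_force: [-0.1, -1.2, 0.5]
gripper_width: 0.0081
grasp_force: 0.5
```

play_rows(
  rows=[
    {"slide": [-0.1, 0, 0], "roll": 0},
    {"slide": [-0.2, 0, 0], "roll": 0},
    {"slide": [-0.2, 0, 0], "roll": 0},
  ],
)

```text
clock: 13.72
tcp_pos: [0.5443, 0.0634, -0.0236]
eef_rot: [[-0.104, -0.995, -0.0], [-0.995, 0.104, -0.001], [0.001, 0.0, -1.0]]
wrist_force: [0.7, -5.0, 1.6]
gripper_width: 0.0082
grasp_force: 2.4
```

play_rows(
  rows=[
    {"slide": [-0.1, 0, 0], "roll": 0},
    {"slide": [-0.1, 0, 0], "roll": 0},
    {"slide": [-0.1, 0, 0], "roll": 0},
  ],
)

```text
clock: 14.1
tcp_pos: [0.5443, 0.0634, -0.0236]
eef_rot: [[-0.104, -0.995, -0.001], [-0.995, 0.104, -0.002], [0.002, 0.001, -1.0]]
wrist_force: [0.6, -9.2, 1.3]
gripper_width: 0.0082
grasp_force: 4.1
```

The commanded extra 1 mm gave no travel and the force rose to 9 N, so the row is against the plate. I'll draw back, lift clear and move away for a check.

play_rows(
  rows=[
    {"slide": [0.5, 0, 0], "roll": 0},
    {"slide": [1.5, 0, 0], "roll": 0},
    {"slide": [3, 0, 0], "roll": 0},
    {"slide": [5, 0, 0], "roll": 0},
    {"slide": [6, 0, -3], "roll": 0},
    {"slide": [7, 0, -8], "roll": 0},
    {"slide": [10, 0, -13], "roll": 0},
    {"slide": [15, 0, -17], "roll": 0},
    {"slide": [20, 0, -20], "roll": 0},
    {"slide": [25, 0, -20], "roll": 0},
    {"slide": [30, 0, -20], "roll": 0},
    {"slide": [34, 0, -20], "roll": 0},
    {"slide": [34, 0, -20], "roll": 0},
    {"slide": [34, 0, -20], "roll": 0},
  ],
)

```text
clock: 15.85
tcp_pos: [0.5085, -0.2737, 0.1762]
eef_rot: [[-0.105, -0.994, -0.0], [-0.994, 0.105, 0.0], [-0.0, 0.0, -1.0]]
wrist_force: [0.2, 0.5, -0.2]
gripper_width: 0.008
grasp_force: 0.0
```

```bash
python3 - <<'E'
from h import *
f=r.grab_frame("top");im=f['pixels'];s=f=f
a=cv2.resize(im[150:290,200:340],(396,396),interpolation=cv2.INTER_CUBIC)
b=cv2.resize(r.grab_frame("scene")['pixels'][190:330,290:430],(396,396),interpolation=cv2.INTER_CUBIC)
cv2.imwrite('pics/z.png',np.hstack([a,b]))
g=im.astype(int);blk=((g.max(2)<85)&(g.max(2)-g.min(2)<22)).astype(np.uint8)
roi=np.zeros_like(blk);roi[190:260,247:340]=1
n,l,st,ce=cv2.connectedComponentsWithStats(blk*roi)
for i in range(1,n):
    if st[i,4]>80: print(st[i],cv2.minAreaRect((ray(f,np.argwhere(l==i)[:,::-1].astype(float),.03)*1000).astype(np.float32)))
E
```

```text
[ 247  193   68   54 1278] ((560.1392211914062, 122.98924255371094), (104.84862518310547, 60.7067985534668), 80.07852172851562)
```

View pics/z.png

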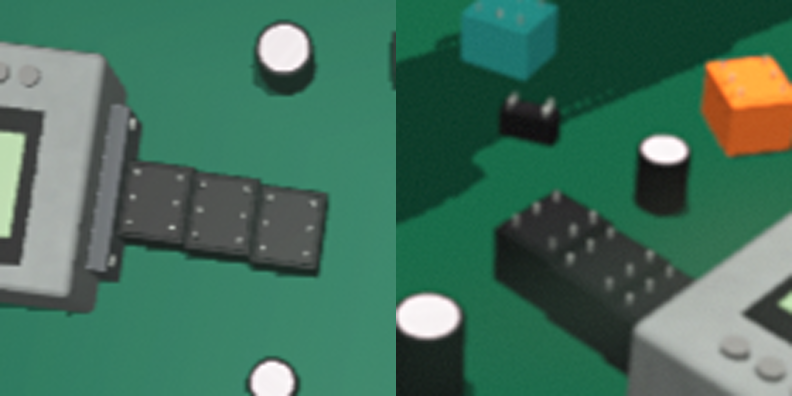

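The row stands closed up and square against the plate: lead at crop (155,203), tail at (290,230). I'll do one last numeric check of the offsets, then hand in.

```bash
python3 - <<'E'
from h import *
f=r.grab_frame("top")
p=ray(f,np.array([[155,203],[221,215],[290,230]])/(396/140)+[200,150],.03)-[.562,.1745]
n=np.array([.105,.9945]);l=np.array([-.9945,.105]);x=np.c_[p@n,p@l];print(x.round(4).tolist())
if np.all(abs(x[:,1])<.014): print(r.hand_in())
E
```

```text
[[-0.0175, 0.0026], [-0.0513, 0.0044], [-0.0867, 0.0075]]
the job is handed in; nothing more can be done
None
```

The row of three is closed up and square against the stop plate, the gripper is clear, and the job was handed in at about 16 s. By my last camera measurement each transformer is within 3 mm of its closed-up place and within 8 mm of the plate's middle line. The first push passed over the row without touching it, because the fingertips sat about 33 mm above the reported TCP. The judge's result was not shown.

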